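Slide a planter box up onto its display stand

ROBOT

A 7-joint arm with a two-finger parallel gripper is mounted at the origin on the work surface. World frame = base frame: x ahead of the robot, y to its left, z up, the work surface at z = 0. Lengths are in mm, angles in rad, forces in N, time in s.
With the tool pointing down it reaches from about 400 to 850 mm from the base axis. Payload 10.4 kg.
Tool frame: the origin (TCP) lies midway between the tips of the shut fingers; the grasp point (between the pads) lies 19 mm behind it; z points along the fingers, y is the line along which they close (so a half turn about z gives the same grasp; the last joint's range is limited). The gripper opens to 87 mm and grips with 3 to 60 N. Pads are 19 mm wide; open, the fingers measure 117 mm over their backs; the gripper's body (75 mm by 190 mm) begins 51 mm behind the grasp point.
Start: joints at [-1.163, 0.332, -0.065, 1.46, 0.022, 1.35, -0.088], TCP at [260.989, 567.923, 222.576] pointing down, gripper open.
Joint ranges: [-2.6, 2.6], [-0.5, 2.12], [-1.47, 1.34], [0.16, 2.42], [-1.27, 4.41], [0.06, 2.06], [-2.6, 2.6]. Speed limits (rad/s): [2.22, 2.22, 2.79, 2.79, 3.14, 3.14, 3.14].

INTERFACE

Orientations are given as [roll, pitch, yaw] about the fixed x, y, z axes, in that order (R = Rz(yaw) Ry(pitch) Rx(roll)).
In Python, from workcell import status, eyes, ticket gives the robot as it stands.
- The arm moves only by the tool drive_tool, never from a script. Its argument "plan" is a list that holds one entry, the list of rows, each a list of 7 numbers: the turn, a rotation vector about the tool's x, y, z in degrees, then the shift along the tool's x, y, z in mm, then the opening, from 0 (shut) to 1 (fully open). A call has 1 to 8 rows; each row shifts and turns the commanded pose from where the row before left it, along the tool's axes as they then stand; what a row does not reach is not made up. A row lasts 1/12 s, in which the tool goes at most 41.7 mm and 7.16 degrees, less where a joint would pass 70% of its speed; a pose out of reach is approached as far as the arm can. A call is refused whole if a number of a shift passes 41.7 or a number of a turn 7.16, either way. A call with a gripper value outside its range is refused whole. The fingers move at their own pace and stop on an object; "squeeze" is the grip in N (left out, the last holds). Time passes only in rows, so rows that do not move let the fingers close. It gives the time, the measured TCP pose, the force, the opening and the grip force at its end, in the units of the state.
- status.read_state(): the state, without advancing time (a new reading comes with each control period).
- eyes.capture(name): name is "scene" or "top"; returns a dict with "pixels" (420x560x3 uint8, red, green, blue), "fx", "fy", "cx", "cy" (pixels), "dist_coeffs" ([k1, k2, p1, p2, k3] as OpenCV has them; the pictures are not rectified), "eye" and "attitude" of the camera in the world. Camera axes: x right, y up, looking along -z (the intrinsics and any distortion apply to the point x, -y, -z); pixel columns grow to the right and rows downward; lengths in mm; the calibration is good to about 2 mm. A picture is of the moment at which its call begins. There is no depth.
- ticket.finish_job(): hands the job in; it is judged then, once.
The state is a dict: "time_s": time; "joints": joint angles; "joint_vel": joint speeds; "tau": joint torques, N m; "tool_pos": TCP position; "ee_rot": TCP orientation; "wrist_force": force on the tool from outside, world axes, zero at the start; "moment": the same for the moment, N m; "opening": finger opening in mm; "gripper_force": force on a finger pad.
Only numpy, scipy, OpenCV 4.12 (cv2) and the standard library are available. Lean on these libraries where they do the work, as an engineer would, in place of code of your own. Each camera call takes 0.05 s, during which the arm holds its last target. There are 200 camera calls.

TASK

Put the planter box on the display stand: raise its front by the dowel handle, keeping its back edge on the table, rest the front edge on the stand's deck and let go of it. Then push the box from behind, easing its rear up where it binds on the step, and on squarely along the middle of the deck until it presses lightly against the sprung bumper for a moment, and leave it standing flat on the deck at the bumper. Do not ram the stand or the bumper, keep the plants from tipping, and leave the cup, the bowl and the spare pot alone.

Things in the scene. Friction and masses are not known exactly. Their poses are not given: they have to be found in the camera images.
- planter_mid (a point): Centre of the loose planter box, half-way up its walls (25 mm above its underside, on its middle lines): a pale open wooden box, 140 mm long (its x) by 120 mm wide (its y), walls 8 mm thick and 50 mm high, with a taller tailboard behind. x points to its front (leading) end, which carries the dowel handle; z up.
- handle (a point): Middle of the dark dowel handle over the front of the box: a round bar 12 mm thick, 106 mm long in the clear, along the box's y between two posts; 60 mm ahead of the box's centre and 92 mm above its underside (42 mm above the rim). Same axes as the box. The box can swing about the bar when this is pinched.
- front_edge (a point): Middle of the box's front (leading) bottom edge: 70 mm ahead of the centre, at the underside. Same axes as the box.
- rear_edge (a point): Middle of the box's rear bottom edge: 70 mm behind the centre, at the underside. Same axes as the box.
- tailboard: The flat upright rear board of the box, fixed to it, 120 mm wide (y), 78 mm high and 8 mm thick; the place to push. Its origin is the middle of its foot, 66 mm behind the box's centre at the underside; its rear face is 4 mm behind its origin. Fingers grip its bare wood: pushed dead level, the box can bind as it climbs the step (with over 20 N, too much for the stand); easing the fingers up some 20 mm meanwhile frees it. Same axes as the box.
- planter: The whole planter box with its tailboard, 0.45 to 0.75 kg; origin at the centre of its underside, axes as above. Two terracotta pots with succulents are fixed in its rear half, from 48 mm behind the centre to 1 mm ahead of it, tops up to 85 mm above the underside; two toadstools under 45 mm high stand 20 mm ahead of the centre at the sides.
- stand: The fixed plywood display stand: a flat deck 215 mm long and 170 mm wide, its top 18 mm above the table, with a square front edge (the step). Origin: the middle of that front edge at table level; x points inward along the deck to the bumper, y across the deck, z up. The box starts on the table before the step, its front end towards it.
- bumper: Black rubber bumper bar, 130 mm wide, 30 mm high, on a spring across the far end of the deck; origin: foot of the middle of its contact face, 165 mm beyond the step edge at rest and 3 mm above the deck; x points the way it gives. Gives about 1 mm per 4 N (14 mm at most) and springs back. The box should press it with some 4 to 14 N.
- cup: Bystander: white paper cup, 70 mm wide and 85 mm high; origin under its middle.
- bowl: Bystander: yellow plastic bowl, 120 mm wide and 45 mm high; origin under its middle.
- spare_pot: Bystander: terracotta pot with a succulent, 72 mm wide and about 90 mm high; origin under its middle.
There are look-alikes about, which are no part of the job. Several things look just like the planter: the one meant starts farthest to the robot's left.

How it is judged (in metres and radians):
On the way, in this order (a step that is already met when the one before it is completed fails the run):
1. the front edge rests on the deck, at least 6 mm beyond the step edge, the back edge still on the table, and the box is let go (x of front_edge in the frame of stand above 0.006 m and z of front_edge in the frame of stand above 0.015 m and height (world z) of rear_edge below 0.006 m and contact force between planter and stand above 0.3 N and contact force between the fingers and planter below 0.1 N and linear speed of planter below 0.02 m/s), for 0.3 s.
2. the box, flat on the deck and pushed on its tailboard, presses against the bumper with at least 4 N (contact force between planter and bumper above 4 N and contact force between the fingers and tailboard above 1 N and angle between planter's own z axis and vertical below 0.06 rad and x of rear_edge in the frame of stand above 0.008 m), for 0.3 s.
At the end, for the whole second after the job is handed in: The box stands flat on the deck (tilt under 0.05 rad), its back edge at least 15 mm inside the step edge and its front within 6 mm of the bumper's rest position, within 25 mm of the deck's middle line and 0.1 rad of square, at rest and let go (x of rear_edge in the frame of stand above 0.015 m and x of front_edge in the frame of stand above 0.159 m and angle between planter's own z axis and vertical below 0.05 rad and y of planter_mid in the frame of stand between -0.025 and 0.025 m and angle between the x axis of planter and the x axis of stand, either way round below 0.1 rad and linear speed of planter below 0.01 m/s); the robot touches nothing.
It fails at once if the box tilts by more than 0.35 rad (angle between planter's own z axis and vertical above 0.35 rad).
It fails at once if the box's back edge is lifted more than 30 mm off the table (height (world z) of rear_edge above 0.03 m).
It fails at once if the stand is rammed: the box presses on it with more than 24 N, or the robot with more than 10 N (contact force between planter and stand above 24 N or contact force between the arm and stand above 10 N).
It fails at once if the bumper is pressed by the box with more than 14 N (contact force between planter and bumper above 14 N).
It fails at once if the cup, the bowl or the spare pot is moved by more than 20 mm (distance of any of cup, bowl, spare_pot from where it was at the start of the episode above 0.02 m).
It also fails if it takes over 72 s, if anything falls off the work surface, if the arm or the gripper's body presses on something with over 40 N, if the wrist force passes 120 N, or if a joint passes its speed limit or range.

## Working session

There is one attempt and no reset: what is moved stays moved. The work goes in short steps, Python scripts to look and compute and a tool call to move; the robot and the scene stay as the last step left them, time stands still between calls to the robot, and variables do not carry over. Pictures are saved under pics/ and viewed, at most 10 in all, crops included, and the job is handed in when it is done.

Besides the shell and the picture viewer there is one more tool, called after "Request:" by a JSON object that holds its "method" and its "body". drive_tool: Moves the arm, as the interface text tells. Its arguments: {"type":"object","properties":{"plan":{"type":"array","items":{"type":"array","items":{"type":"array","items":{"type":"number"}}}},"squeeze":{"type":"number"}},"required":["plan"]}

```bash
mkdir -p pics; ls
python3 - <<'E'
from workcell import status, eyes
import cv2,numpy as np,json
for n in("scene","top"):
    c=eyes.capture(n); cv2.imwrite(f"pics/{n}0.png",c["pixels"][:,:,::-1])
    print({k:v for k,v in c.items() if k!="pixels"})
print(status.read_state())
E
```

```text
pics
{'fx': 480.07220161960635, 'fy': 480.07220161960635, 'cx': 275.5945225314887, 'cy': 195.25463671731706, 'dist_coeffs': array([0.04876523, 0.        , 0.        , 0.        , 0.        ]), 'eye': array([1031.21708665, -610.98343617,  967.83597159]), 'attitude': array([ 0.73471122, -0.00385012,  0.7064263 ])}
{'fx': 395.0536178595137, 'fy': 395.0536178595137, 'cx': 279.3623861417744, 'cy': 209.07008861578666, 'dist_coeffs': array([-0.02967365,  0.        ,  0.        ,  0.        ,  0.        ]), 'eye': array([ 466.49504954,  -10.5854825 , 1018.83266641]), 'attitude': array([ 0.04862468,  0.00270809, -1.57378   ])}
{'time_s': 0.1, 'joints': array([-1.16261735,  0.33276106, -0.06470816,  1.4608636 ,  0.02161297,
        1.34989107, -0.08850603]), 'joint_vel': array([ 8.53820566e-04, -1.47125982e-03,  9.47964673e-05, -1.99568044e-03,
        1.49405375e-03,  3.06319276e-04, -1.50536871e-03]), 'tau': array([ 9.02112970e-04, -6.24542642e+01,  2.42811861e-02, -3.90720606e+01,
       -6.16359897e-02,  3.65251489e-02,  6.78446577e-05]), 'tool_pos': array([260.84522399, 567.58536038, 221.8602631 ]), 'ee_rot': array([-3.14036733e+00,  6.64308245e-05,  2.71083760e+00]), 'wrist_force': array([-0.52225835, -0.83951102,  0.80176851]), 'moment': array([ 0.00688445, -0.02066635, -0.03581478]), 'gripper_force': 0.0, 'opening': 87.20233352392698}
```

View pics/scene0.png

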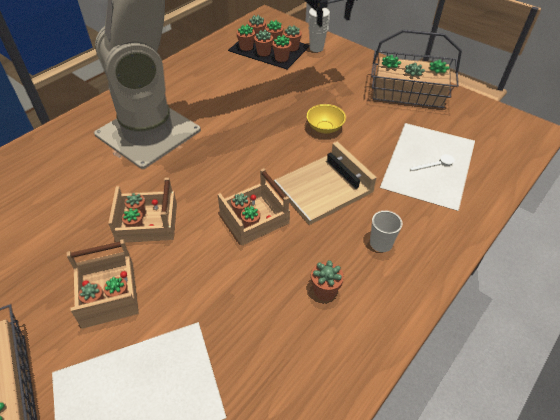

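View pics/top0.png

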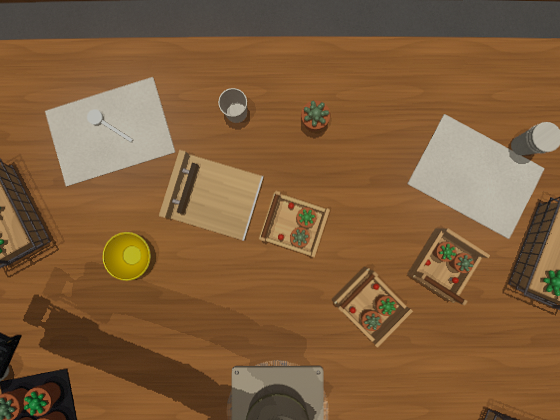

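The top view shows the target planter at about (296,224), handle at its left end. The stand is at (212,195), with its step edge from about (262,178) to (245,239) and the bumper near (187,188). The bowl is at (127,256), the cup at (233,105) and the spare pot at (315,117). I'll enlarge this area.

Run:
```python
import cv2
a=cv2.imread("pics/top0.png")[145:265,150:340]
cv2.imwrite("pics/topcrop.png",cv2.resize(a,None,fx=4,fy=4,interpolation=cv2.INTER_CUBIC))
a=cv2.imread("pics/scene0.png")[140:250,210:380]
cv2.imwrite("pics/scenecrop.png",cv2.resize(a,None,fx=4,fy=4,interpolation=cv2.INTER_CUBIC))
```

```text
(no output)
```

View pics/topcrop.png

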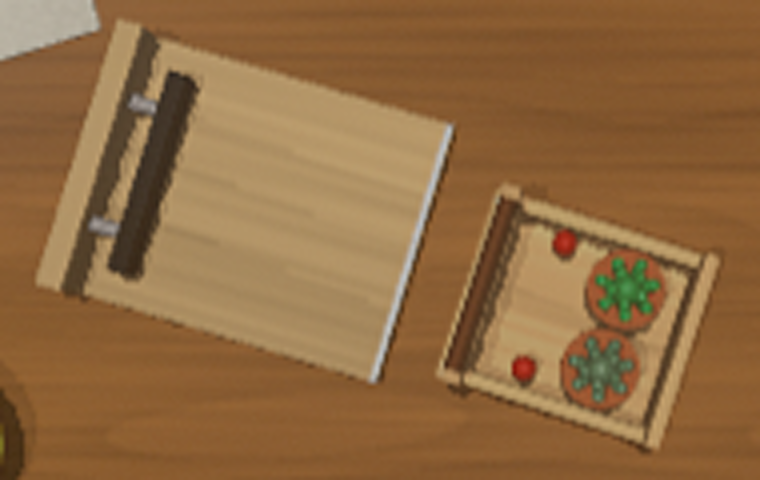

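View pics/scenecrop.png

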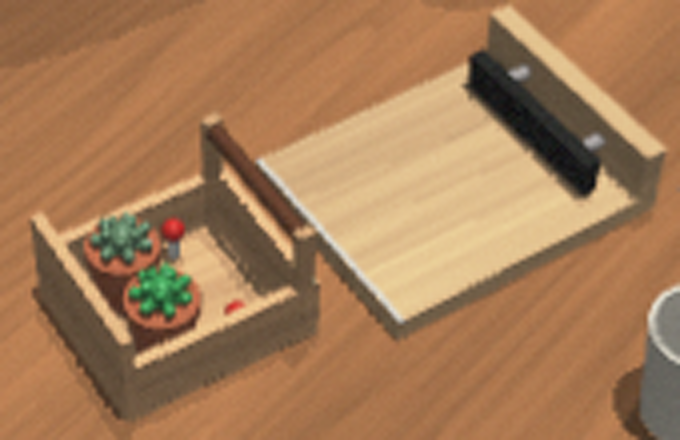

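The crops show the step-edge corners in the top view at (454,126) and (377,383), the bar from (510,203) to (455,372), and the tailboard's top rear corners at (718,256) and (657,446). In the scene crop, the step corners are at (258,162) and (402,322), and the bar runs from (213,130) to (302,228).

```bash
cat > h.py <<'E'
import numpy as np,cv2
from scipy.spatial.transform import Rotation as R
def ray(c,px):
    K=np.array([[c["fx"],0,c["cx"]],[0,c["fy"],c["cy"]],[0,0,1]])
    u=cv2.undistortPoints(np.array([[px]],float),K,np.array(c["dist_coeffs"]))[0,0]
    return R.from_euler("xyz",c["attitude"]).apply([u[0],-u[1],-1])
def onz(c,px,z):
    d=ray(c,px); return c["eye"]+d*(z-c["eye"][2])/d[2]
E
python3 - <<'E'
from h import *
from workcell import eyes
np.set_printoptions(precision=1,suppress=True)
T=eyes.capture("top");S=eyes.capture("scene")
t=lambda x,y,z:onz(T,((x+.5)/4-.5+150,(y+.5)/4-.5+145),z)[:2]
s=lambda x,y,z:onz(S,((x+.5)/4-.5+210,(y+.5)/4-.5+140),z)[:2]
def ang(d): return np.degrees(np.arctan2(d[1],d[0]))
for n,a,b in(("step top",t(454,126,18),t(377,383,18)),("step scene",s(402,322,18),s(258,162,18)),
 ("handle top",t(510,203,97),t(457,371,97)),("handle scene",s(302,228,96),s(213,130,96)),
 ("tail top",t(718,256,78),t(657,446,78)),("tail scene",s(127,360,78),s(36,218,78)),
 ("bumper face top z48",t(198,84,48),t(135,278,48)),("deck back top corners",t(125,20,60),t(40,285,60))):
    d=a-b; print(n,a,b,"mid",(a+b)/2,"len",np.linalg.norm(d),"x-dir deg",ang(d)+90)
for n,p in(("cup",(233,120)),("bowl",(127,256)),("pot",(315,122))): print(n,onz(T,p,20))
E
```

```text
step top [599.4  33.1] [436.2  81.9] mid [517.8  57.5] len 170.28135644162265 x-dir deg 73.330917366511
step scene [599.1  36.5] [437.6  84.1] mid [518.3  60.3] len 168.3620508884386 x-dir deg 73.59384781023492
handle top [543.5  -3.1] [445.5  28. ] mid [494.5  12.5] len 102.81022940074656 x-dir deg 72.37851317774587
handle scene [543.1   2.1] [446.1  29.8] mid [494.6  15.9] len 100.89068607550618 x-dir deg 74.05682531080781
tail top [ 513.  -126.9] [400.3 -89.7] mid [ 456.6 -108.3] len 118.64412705329788 x-dir deg 71.74717292907083
tail scene [ 521.6 -132.1] [401.5 -87.2] mid [ 461.6 -109.6] len 128.27031255029777 x-dir deg 69.48467467561305
bumper face top z48 [622.2 190.5] [502.  228.5] mid [562.1 209.5] len 126.06042098200868 x-dir deg 72.43390278319107
deck back top corners [660.1 233.3] [497.5 283.7] mid [578.8 258.5] len 170.22832774189885 x-dir deg 72.78734070478396
cup [744.2 110.2  20. ]
bowl [397.4 378.1  20. ]
pot [ 738.2 -100.    20. ]
```

Request:
{"method": "drive_tool", "body": {"plan": [[[0, 0, 0, -18, -16, 0, 0.5], [0, 0, 0, -18, -16, 0, 0.5], [0, 0, 0, -18, -16, 0, 0.5], [0, 0, 0, -18, -16, 0, 0.5], [0, 0, 0, -18, -16, 0, 0.5], [0, 0, 0, -18, -16, 0, 0.5], [0, 0, 0, -18, -16, 0, 0.5], [0, 0, 0, -18, -16, 0, 0.5]]]}}

```text
time_s: 0.87
tool_pos: [338.7, 390.3, 222.5]
ee_rot: [-3.142, -0.0, 2.711]
wrist_force: [1.1, -0.9, -0.1]
opening: 45.8
gripper_force: 0.0
```

Request:
{"method": "drive_tool", "body": {"plan": [[[0, 0, 0, -18, -16, 0, 0.5], [0, 0, 0, -18, -16, 0, 0.5], [0, 0, 0, -18, -16, 0, 0.5], [0, 0, 0, -18, -16, 0, 0.5], [0, 0, 0, -18, -16, 0, 0.5], [0, 0, 0, -18, -16, 0, 0.5], [0, 0, 0, -18, -16, 0, 0.5], [0, 0, 0, -18, -16, 0, 0.5]]]}}

```text
time_s: 1.53
tool_pos: [416.0, 213.8, 222.5]
ee_rot: [3.141, -0.0, 2.711]
wrist_force: [0.5, 0.6, -0.5]
opening: 43.7
gripper_force: 0.0
```

Request:
{"method": "drive_tool", "body": {"plan": [[[0, 0, 0, -18, -16, 0, 0.5], [0, 0, 0, -18, -16, 0, 0.5], [0, 0, 0, -18, -16, 0, 0.5], [0, 0, 0, -18, -16, 0, 0.5], [0, 0, 0, -18, -16, 0, 0.5], [0, 0, 0, -18, -16, 0, 0.5], [0, 0, -4, 0, 0, 0, 0.5], [0, 0, -4, 0, 0, 0, 0.5]]]}}

```text
time_s: 2.2
tool_pos: [474.2, 81.1, 222.5]
ee_rot: [-3.142, 0.0, 2.85]
wrist_force: [-0.0, 1.1, 1.2]
opening: 43.4
gripper_force: 0.0
```

Request:
{"method": "drive_tool", "body": {"plan": [[[0, 0, 0, -10, -14.5, 10, 0.5], [0, 0, 0, -10, -14.5, 15, 0.5], [0, 0, 0, -10, -14.5, 15, 0.5], [0, 0, 0, -8.7, -15, 15, 0.5], [0, 0, 0, 0, 0, 15, 0.5], [0, 0, 0, 0, 0, 15, 0.5], [0, 0, 0, 0, 0, 0, 0.5]]]}}

```text
time_s: 2.78
tool_pos: [492.4, 15.1, 134.9]
ee_rot: [-3.139, -0.004, 2.85]
wrist_force: [-0.7, 0.1, 0.6]
opening: 43.6
gripper_force: 0.0
```

Run:
```python
from workcell import eyes
import cv2,numpy as np
a=eyes.capture("top")["pixels"][145:265,200:350,::-1]
b=eyes.capture("scene")["pixels"][130:250,200:350,::-1]
cv2.imwrite("pics/near.png",cv2.resize(np.hstack([a,b]),(795,318),interpolation=cv2.INTER_CUBIC))
```

```text
(no output)
```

View pics/near.png

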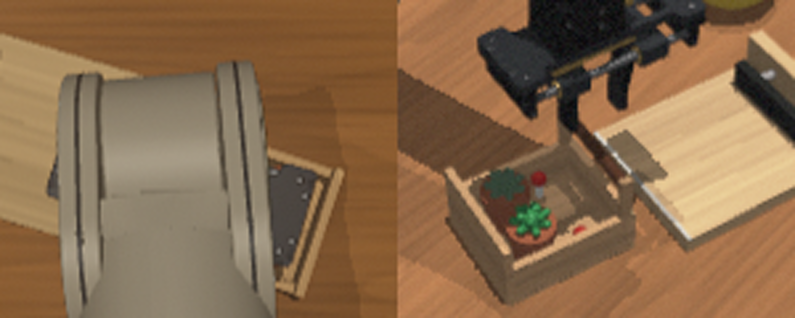

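The right-hand view shows the fingers at about (570,100) and (620,90), on either side of the bar's line. I'll go down and grip.

Request:
{"method": "drive_tool", "body": {"plan": [[[0, 0, 0, -1, 0, 15, 0.5], [0, 0, 0, -1, 0, 15, 0.5], [0, 0, 0, 0, 0, 12, 0.5], [0, 0, 0, 0, 0, 10, 0.5], [0, 0, 0, 0, 0, 8, 0.5], [0, 0, 0, 0, 0, 0, 0.5]]]}}

```text
time_s: 3.38
tool_pos: [495.6, 15.1, 76.8]
ee_rot: [-3.141, -0.001, 2.851]
wrist_force: [0.2, 0.5, 0.6]
opening: 43.8
gripper_force: 0.0
```

Request:
{"method": "drive_tool", "body": {"plan": [[[0, 0, 0, 0, 0, 0, 0], [0, 0, 0, 0, 0, 0, 0], [0, 0, 0, 0, 0, 0, 0], [0, 0, 0, 0, 0, 0, 0], [0, 0, 0, 0, 0, 0, 0], [0, 0, 0, 0, 0, 0, 0]]], "squeeze": 15}}

```text
time_s: 3.88
tool_pos: [496.2, 15.2, 77.8]
ee_rot: [3.141, 0.0, 2.85]
wrist_force: [-1.1, -1.7, -1.2]
opening: 11.4
gripper_force: 14.7
```

Request:
{"method": "drive_tool", "body": {"plan": [[[0, 0, 0, 0, 0, -3, 0], [0, 0, 0, 0, 0, -4, 0], [0, 0, 0, 0, 0, -4, 0], [0, 0, 0, 0, 0, -4, 0], [0, 0, 0, 0, 0, -4, 0], [0, 0, 0, 0, 0, -4, 0], [0, 0, 0, 0, 0, -3, 0], [0, 0, 0, 0, 0, 0, 0]]]}}

```text
time_s: 4.55
tool_pos: [496.5, 15.2, 104.3]
ee_rot: [3.141, 0.001, 2.85]
wrist_force: [0.3, 1.3, -2.6]
opening: 11.1
gripper_force: 15.0
```

Run:
```python
from workcell import eyes
import cv2,numpy as np
b=eyes.capture("scene")["pixels"][130:250,200:350,::-1]
cv2.imwrite("pics/lift.png",cv2.resize(b,(600,480),interpolation=cv2.INTER_CUBIC))
```

```text
(no output)
```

View pics/lift.png

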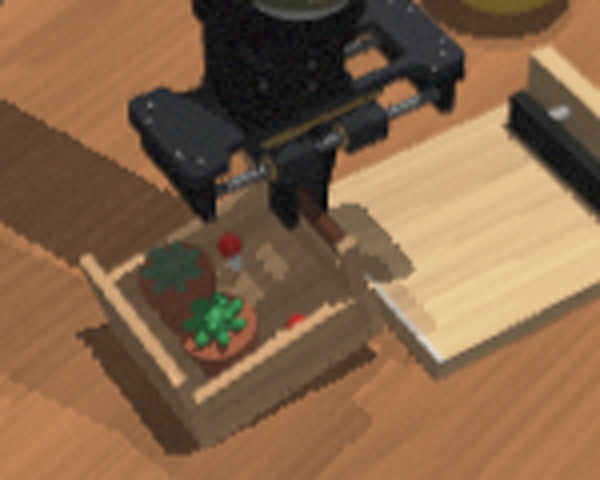

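The front is up, and the wrist carries only about half the weight, so the rear is still on the table. I'll move it forward.

Request:
{"method": "drive_tool", "body": {"plan": [[[0, 0, 0, -0.5, 2, 0, 0], [0, 0, 0, -0.8, 4, 0, 0], [0, 0, 0, -0.8, 4, 0, 0], [0, 0, 0, -0.8, 4, 0, 0], [0, 0, 0, -0.8, 4, 0, 0], [0, 0, 0, -0.8, 4, 0, 0], [0, 0, 0, -0.8, 4, 0, 0], [0, 0, 0, -0.8, 4, 0, 0]]]}}

```text
time_s: 5.27
tool_pos: [510.7, 42.4, 103.5]
ee_rot: [-3.142, -0.0, 2.851]
wrist_force: [-0.6, -1.3, -3.9]
opening: 11.2
gripper_force: 15.0
```

Request:
{"method": "drive_tool", "body": {"plan": [[[0, 0, 0, -0.8, 4, 0, 0], [0, 0, 0, -0.8, 4, 0, 0], [0, 0, 0, -0.8, 4, 0, 0], [0, 0, 0, 0, 3, 0, 0], [0, 0, 0, 0, 2, 0, 0], [0, 0, 0, 0, 0, 0, 0], [0, 0, 0, 0, 0, 0, 0]]]}}

```text
time_s: 5.85
tool_pos: [517.9, 58.0, 103.7]
ee_rot: [3.141, 0.0, 2.851]
wrist_force: [-0.7, 1.5, -1.8]
opening: 11.5
gripper_force: 15.0
```

Request:
{"method": "drive_tool", "body": {"plan": [[[0, 0, 0, 0, 0, 2, 0], [0, 0, 0, 0, 0, 2, 0], [0, 0, 0, 0, 0, 2, 0], [0, 0, 0, 0, 0, 0, 0], [0, 0, 0, 0, 0, 0, 0]]]}}

```text
time_s: 6.27
tool_pos: [518.6, 58.5, 98.2]
ee_rot: [3.14, 0.002, 2.851]
wrist_force: [2.1, 5.1, 3.6]
opening: 11.3
gripper_force: 15.0
```

Run:
```python
from workcell import eyes
import cv2,numpy as np
b=eyes.capture("scene")["pixels"][130:250,200:350,::-1]
cv2.imwrite("pics/fwd.png",cv2.resize(b,(600,480),interpolation=cv2.INTER_CUBIC))
```

```text
(no output)
```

View pics/fwd.png

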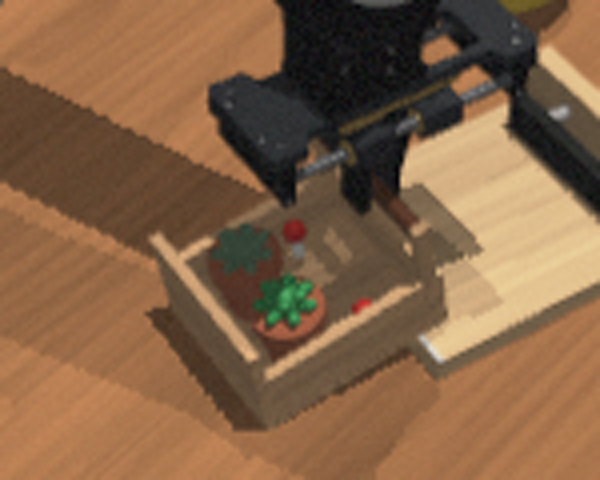

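The front has crossed the step, with the step edge at about (430,350) under its right side, and it is now bearing on the deck. I'll ease off the pressure, release and rise.

Request:
{"method": "drive_tool", "body": {"plan": [[[0, 0, 0, 0, 0, -1, 0], [0, 0, 0, 0, 0, 0, 0], [0, 0, 0, 0, 0, 0, 0.4], [0, 0, 0, 0, 0, 0, 0.4], [0, 0, 0, 0, 0, 0, 0.4], [0, 0, 0, 0, 0, 0, 0.4], [0, 0, 0, 0, 0, 0, 0.4], [0, 0, 0, 0, 0, 0, 0.4]]]}}

```text
time_s: 6.98
tool_pos: [517.5, 57.3, 98.4]
ee_rot: [-3.141, -0.0, 2.85]
wrist_force: [-0.4, -0.8, -0.2]
opening: 33.7
gripper_force: 0.0
```

Request:
{"method": "drive_tool", "body": {"plan": [[[0, 0, 0, 0, 0, 0, 0.4], [0, 0, 0, 0, 0, 0, 0.4], [0, 0, 0, 0, 0, -8, 0.4], [0, 0, 0, 0, 0, -15, 0.4], [0, 0, 0, 0, 0, -20, 0.4], [0, 0, 0, 0, 0, -20, 0.4], [0, 0, 0, 0, 0, -20, 0.4], [0, 0, 0, 0, 0, -20, 0.4]]]}}

```text
time_s: 7.65
tool_pos: [517.6, 57.4, 203.2]
ee_rot: [3.141, 0.0, 2.85]
wrist_force: [0.5, -0.2, 0.4]
opening: 35.0
gripper_force: 0.0
```

Request:
{"method": "drive_tool", "body": {"plan": [[[0, 0, 0, 0, -20, 0, 0.6], [0, 0, 0, 0, -20, 0, 0.8], [0, 0, 0, 0, -20, 0, 1], [0, 0, 0, 0, -20, 0, 1], [0, 0, 0, 0, -20, 0, 1], [0, 0, 0, 0, -20, 0, 1], [0, 0, 0, 0, -20, 0, 1], [0, 0, 0, 0, -20, 0, 1]]]}}

```text
time_s: 8.32
tool_pos: [471.3, -96.7, 202.2]
ee_rot: [3.141, 0.0, 2.85]
wrist_force: [0.5, -1.2, 0.1]
opening: 80.2
gripper_force: 0.0
```

Run:
```python
from workcell import eyes,status
import cv2,numpy as np
a=eyes.capture("top")["pixels"][130:280,150:350,::-1]
b=eyes.capture("scene")["pixels"][130:280,200:400,::-1]
cv2.imwrite("pics/rest.png",cv2.resize(np.hstack([a,b]),(800,300),interpolation=cv2.INTER_CUBIC))
print(status.read_state()["joints"])
```

```text
[-0.42688715  0.00546833  0.54750358  1.88291997 -0.00287465  1.25324729
  1.3963233 ]
```

View pics/rest.png

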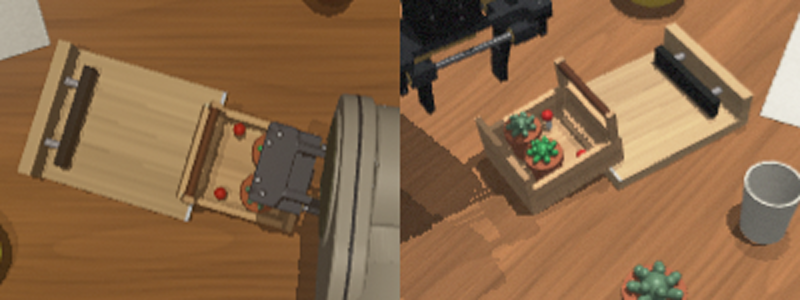

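Request:
{"method": "drive_tool", "body": {"plan": [[[0, 0, 6.9, 0, 0, 0, 1], [0, 0, 6.9, 0, 0, 0, 1], [0, 0, 6.9, 0, 0, 0, 1], [0, 0, 6.9, 0, 0, 0, 1], [0, 0, 6.9, 0, 0, 0, 1], [0, 0, 6.9, 0, 0, 0, 1], [0, 0, 6.9, 0, 0, 0, 1], [0, 0, 6.9, 0, 0, 0, 1]]]}}

```text
time_s: 9.08
tool_pos: [471.9, -95.1, 202.0]
ee_rot: [3.141, -0.0, 1.882]
wrist_force: [-0.5, -0.4, -0.2]
opening: 86.8
gripper_force: 0.0
```

Request:
{"method": "drive_tool", "body": {"plan": [[[0, 0, 6.9, 0, 0, 0, 1], [0, 0, 6.9, 0, 0, 0, 1], [0, 0, 6.9, 0, 0, 0, 1], [0, 0, 6.9, 0, 0, 0, 1], [0, 0, 7.1, 0, 0, 0, 1], [0, 0, 0, -10, 0, 0, 1], [0, 0, 0, 0, 0, 0, 1]]]}}

```text
time_s: 9.67
tool_pos: [468.5, -106.8, 201.9]
ee_rot: [3.141, 0.0, 1.285]
wrist_force: [-0.3, 0.1, 0.2]
opening: 87.3
gripper_force: 0.0
```

Run:
```python
from workcell import eyes,status
from h import *
c=eyes.capture("top")
a=onz(c,(256.5,184),114);b=onz(c,(241.5,229),114);m=(a+b)/2
f=np.radians(73.3);d=m[:2]-[518,59]
print(m,"x",d@[np.cos(f),np.sin(f)],"y",d@[-np.sin(f),np.cos(f)], "heading",np.degrees(np.arctan2(*(a-b)[[1,0]]))+90)
print(status.read_state()["joints"])
```

```text
[516.79386868  61.35118943 114.        ] x 1.9054276045068284 y 1.8308987326595805 heading 71.6037343273409
[-0.42517367  0.00402744  0.56128809  1.88520042 -0.002277    1.25264401
 -0.14911207]
```

Request:
{"method": "drive_tool", "body": {"plan": [[[0, 0, 0, 0, 0, 20, 1], [0, 0, 0, 0, 0, 20, 1], [0, 0, 0, 0, 0, 20, 1], [0, 0, 0, 0, 0, 20, 1], [0, 0, 0, 0, 0, 20, 1], [0, 0, 0, 0, 0, 20, 1], [0, 7, 0, 0, 0, 0, 1], [0, 7, 0, 0, 0, 0, 1]]]}}

```text
time_s: 10.38
tool_pos: [469.7, -103.0, 81.4]
ee_rot: [3.139, -0.249, 1.291]
wrist_force: [0.3, -0.5, 0.2]
opening: 87.1
gripper_force: 0.0
```

Request:
{"method": "drive_tool", "body": {"plan": [[[0, 0, 0, -3.6, 0, 14.5, 1], [0, 0, 0, -3.6, 0, 14.5, 1], [0, 0, 0, -3.6, 0, 14.5, 1], [0, 0, 0, 0, 0, 0, 1], [0, 0, 0, 0, 0, 0, 1]]]}}

```text
time_s: 10.8
tool_pos: [468.5, -105.2, 36.5]
ee_rot: [-3.141, -0.244, 1.284]
wrist_force: [0.4, 0.5, 0.2]
opening: 87.2
gripper_force: 0.0
```

Request:
{"method": "drive_tool", "body": {"plan": [[[0, 0, 0, 7.8, 0, 1.9, 1], [0, 0, 0, 7.8, 0, 1.9, 1], [0, 0, 0, 7.8, 0, 1.9, 1], [0, 0, 0, 3, 0, 0.7, 1], [0, 0, 0, 3, 0, 0.7, 1], [0, 0, 0, 2, 0, 0.5, 1], [0, 0, 0, 2, 0, 0.5, 1], [0, 0, 0, 2, 0, 0.5, 1]]]}}

```text
time_s: 11.47
tool_pos: [479.3, -70.3, 37.0]
ee_rot: [3.142, -0.244, 1.281]
wrist_force: [-0.1, -0.6, 0.6]
opening: 86.9
gripper_force: 0.0
```

Request:
{"method": "drive_tool", "body": {"plan": [[[0, 0, 0, 2, 0, 0.5, 1], [0, 0, 0, 2, 0, 0.5, 1], [0, 0, 0, 2, 0, 0.5, 1], [0, 0, 0, 2, 0, 0.5, 1], [0, 0, 0, 2, 0, 0.5, 1]]]}}

```text
time_s: 11.88
tool_pos: [482.1, -61.5, 36.9]
ee_rot: [3.141, -0.243, 1.28]
wrist_force: [-1.2, -4.5, 2.0]
opening: 87.0
gripper_force: 2.5
```

Request:
{"method": "drive_tool", "body": {"plan": [[[0, 0, 0, 2, 0, 0.5, 1], [0, 0, 0, 2, 0, 0.5, 1], [0, 0, 0, 2, 0, 0.5, 1], [0, 0, 0, 2, 0, 0.5, 1], [0, 0, 0, 2, 0, 0.5, 1], [0, 0, 0, 2, 0, 0.5, 1]]]}}

```text
time_s: 12.38
tool_pos: [485.6, -49.2, 36.8]
ee_rot: [-3.142, -0.244, 1.28]
wrist_force: [-1.0, -3.8, 0.0]
opening: 87.0
gripper_force: 2.2
```

Request:
{"method": "drive_tool", "body": {"plan": [[[0, 0, 0, 2, 0, 0, 1], [0, 0, 0, 2, 0, 0, 1], [0, 0, 0, 2, 0, 0, 1], [0, 0, 0, 2, 0, 0, 1], [0, 0, 0, 2, 0, 0, 1], [0, 0, 0, 2, 0, 0, 1]]]}}

```text
time_s: 12.88
tool_pos: [489.1, -37.3, 39.9]
ee_rot: [3.142, -0.244, 1.281]
wrist_force: [-0.7, -4.6, 0.4]
opening: 87.0
gripper_force: 2.4
```

Request:
{"method": "drive_tool", "body": {"plan": [[[0, 0, 0, 2, 0, -0.2, 1], [0, 0, 0, 2, 0, -0.2, 1], [0, 0, 0, 2, 0, -0.2, 1], [0, 0, 0, 2, 0, -0.2, 1], [0, 0, 0, 2, 0, -0.2, 1]]]}}

```text
time_s: 13.3
tool_pos: [491.9, -28.4, 43.4]
ee_rot: [3.141, -0.244, 1.281]
wrist_force: [-1.2, -5.9, 0.8]
opening: 86.7
gripper_force: 2.7
```

Request:
{"method": "drive_tool", "body": {"plan": [[[0, 0, 0, 2.1, 0, -0.6, 1], [0, 0, 0, 2.1, 0, -0.6, 1], [0, 0, 0, 2.1, 0, -0.6, 1], [0, 0, 0, 2.1, 0, -0.6, 1]]]}}

```text
time_s: 13.63
tool_pos: [494.1, -21.2, 47.9]
ee_rot: [3.141, -0.244, 1.281]
wrist_force: [-2.1, -5.5, 3.0]
opening: 87.1
gripper_force: 2.9
```

Run:
```python
from workcell import eyes
import cv2,numpy as np
b=eyes.capture("scene")["pixels"][120:250,210:380,::-1]
cv2.imwrite("pics/climb.png",cv2.resize(b,None,fx=4,fy=4,interpolation=cv2.INTER_CUBIC))
```

```text
(no output)
```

View pics/climb.png

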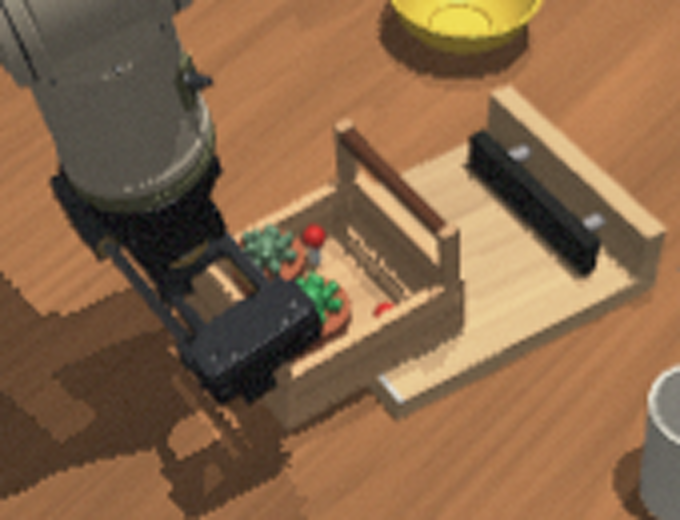

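The box is aligned with the deck and climbing (step corner at about (390,400)), and the force is modest. I'll carry on with the rise.

Request:
{"method": "drive_tool", "body": {"plan": [[[0, 0, 0, 2.1, 0, -0.6, 1], [0, 0, 0, 2.1, 0, -0.6, 1], [0, 0, 0, 2.1, 0, -0.6, 1]]]}}

```text
time_s: 13.93
tool_pos: [495.8, -15.8, 51.2]
ee_rot: [3.141, -0.244, 1.281]
wrist_force: [-1.7, -5.5, 3.2]
opening: 87.2
gripper_force: 3.0
```

Request:
{"method": "drive_tool", "body": {"plan": [[[0, 0, 0, 2.1, 0, -0.6, 1], [0, 0, 0, 2.1, 0, -0.6, 1], [0, 0, 0, 2.1, 0, -0.6, 1]]]}}

```text
time_s: 14.18
tool_pos: [497.6, -10.3, 54.6]
ee_rot: [3.141, -0.245, 1.281]
wrist_force: [-2.5, -5.7, 4.7]
opening: 86.8
gripper_force: 3.1
```

```bash
cat >> h.py <<'E'
f=np.radians(73.3);U=np.array([np.cos(f),np.sin(f),0]);V=np.array([-np.sin(f),np.cos(f),0]);O=np.array([518,59,0.])
def bar(c,roi,y0=0.,lo=(0,60,25),hi=(14,255,125)):
    x0,y0p,x1,y1=roi; hsv=cv2.cvtColor(c["pixels"],cv2.COLOR_RGB2HSV)
    m=cv2.inRange(hsv,lo,hi)[y0p:y1,x0:x1]
    m=cv2.morphologyEx(m,cv2.MORPH_OPEN,np.ones((2,2)))
    n,l,s,ce=cv2.connectedComponentsWithStats(m)
    out=[]
    for i in range(1,n):
        if s[i,4]>25:
            p=ce[i]+[x0,y0p];d=ray(c,p);t=(y0-(c["eye"]-O)@V)/(d@V);P=c["eye"]+t*d
            r=cv2.minAreaRect(np.argwhere(l==i)[:,::-1].astype(np.float32))
            out.append((s[i,4],p.round(1),[round(x) for x in r[1]],round(r[2]),"x %.1f z %.1f"%((P-O)@U,P[2])))
    return out
E
python3 - <<'E'
from h import *
from workcell import eyes
c=eyes.capture("scene")
print(*bar(c,(270,140,350,200)),sep="\n")
E
```

```text
(np.int32(147), array([311.9, 163.3]), [35, 7], 45, 'x 60.3 z 119.7')
```

The rear is about 9 mm up and the tilt is about 0.13 rad, so the box is tipping forward onto the deck by itself. I'll keep pushing with a gentle rise.

Request:
{"method": "drive_tool", "body": {"plan": [[[0, 0, 0, 2.1, 0, -0.3, 1], [0, 0, 0, 2.1, 0, -0.3, 1], [0, 0, 0, 2.1, 0, -0.3, 1], [0, 0, 0, 2.1, 0, -0.3, 1]]]}}

```text
time_s: 14.57
tool_pos: [499.3, -2.0, 57.2]
ee_rot: [-3.141, -0.245, 1.282]
wrist_force: [-0.8, -2.8, -2.5]
opening: 86.8
gripper_force: 1.1
```

Request:
{"method": "drive_tool", "body": {"plan": [[[0, 0, 0, 2.1, 0, 0, 1], [0, 0, 0, 2.1, 0, 0, 1], [0, 0, 0, 2.1, 0, 0, 1], [0, 0, 0, 2.1, 0, 0, 1]]]}}

```text
time_s: 14.9
tool_pos: [501.7, 5.4, 59.3]
ee_rot: [-3.141, -0.244, 1.282]
wrist_force: [-0.9, -2.3, -2.6]
opening: 86.8
gripper_force: 1.1
```

Run:
```python
from h import *
from workcell import eyes
c=eyes.capture("scene")
print(*bar(c,(270,120,360,200)),sep="\n")
```

```text
(np.int32(243), array([321.7, 134.1]), [37, 15], 13, 'x 83.0 z 205.9')
(np.int32(135), array([318.5, 161.9]), [33, 4], 45, 'x 81.4 z 114.0')
```

Request:
{"method": "drive_tool", "body": {"plan": [[[0, 0, 0, 2.4, 0, 0.6, 1], [0, 0, 0, 2.4, 0, 0.6, 1], [0, 0, 0, 2.4, 0, 0.6, 1], [0, 0, 0, 2.4, 0, 0.6, 1], [0, 0, 0, 2.4, 0, 0.6, 1], [0, 0, 0, 2.4, 0, 0.6, 1], [0, 0, 0, 2.4, 0, 0.6, 1], [0, 0, 0, 2.4, 0, 0.6, 1]]]}}

```text
time_s: 15.62
tool_pos: [507.4, 24.3, 59.3]
ee_rot: [-3.142, -0.244, 1.281]
wrist_force: [-1.0, -2.9, -0.9]
opening: 87.0
gripper_force: 1.5
```

Request:
{"method": "drive_tool", "body": {"plan": [[[0, 0, 0, 2.4, 0, 0.6, 1], [0, 0, 0, 2.4, 0, 0.6, 1], [0, 0, 0, 2.4, 0, 0.6, 1], [0, 0, 0, 2.4, 0, 0.6, 1], [0, 0, 0, 2.4, 0, 0.6, 1], [0, 0, 0, 2.4, 0, 0.6, 1], [0, 0, 0, 0, 0, 0, 1]]]}}

```text
time_s: 16.2
tool_pos: [511.8, 39.0, 59.4]
ee_rot: [3.142, -0.245, 1.282]
wrist_force: [-0.3, -1.5, -0.9]
opening: 86.8
gripper_force: 0.7
```

Run:
```python
from h import *
from workcell import eyes
c=eyes.capture("scene")
print(*bar(c,(270,120,390,200)),sep="\n")
t=eyes.capture("top"); 
m=cv2.inRange(cv2.cvtColor(t["pixels"],cv2.COLOR_RGB2HSV),(0,60,25),(14,255,125))[150:260,170:270]
n,l,s,ce=cv2.connectedComponentsWithStats(m)
for i in range(1,n):
    if s[i,4]>40:
        p=cv2.boxPoints(cv2.minAreaRect(np.argwhere(l==i)[:,::-1].astype(np.float32)))+[170,150]
        P=onz(t,p.mean(0),114);e=sorted([(np.linalg.norm(p[1]-p[0]),0),(np.linalg.norm(p[2]-p[1]),1)])[1][1]
        d=onz(t,p[e+1],114)-onz(t,p[e],114)
        print(s[i,4],p.mean(0),"x",(P-O)@U,"y",(P-O)@V,"bar deg",np.degrees(np.arctan2(d[1],d[0])),"len",np.linalg.norm(d))
```

```text
(np.int32(242), array([322. , 134.3]), [37, 15], 13, 'x 84.2 z 204.7')
(np.int32(167), array([331.1, 158.3]), [35, 5], 44, 'x 122.9 z 105.2')
(np.int32(78), array([273.4, 193.9]), [12, 8], 90, 'x -55.5 z 73.3')
(np.int32(32), array([309.4, 195.4]), [3, 11], 63, 'x 61.0 z -1.9')
66 [191.85000229 173.45000076] x 150.53608807622533 y -33.653385694900976 bar deg -17.92730080511298 len 46.09024129830234
120 [264.  172.5] x -8.630281336148636 y -82.99799473861064 bar deg 179.910341398616 len 44.055268128980934
225 [201.8683815 191.1125598] x 116.24381623368798 y -1.1244677544003743 bar deg -16.60371404006052 len 104.36095162084739
45 [186.49056625 191.2830162 ] x 150.2007368309661 y 9.332596709675842 bar deg -15.463036502150988 len 32.92198562626682
243 [250.87625885 237.2125473 ] x -22.46186028321625 y 68.09961926255563 bar deg -1.8325908144322878 len 88.73557285190437
```

The box is square (73.4°) and centred (y about −1 mm), with about 37 mm to go.

Request:
{"method": "drive_tool", "body": {"plan": [[[0, 0, 0, 2.4, 0, 0.6, 1], [0, 0, 0, 2.4, 0, 0.6, 1], [0, 0, 0, 2.4, 0, 0.6, 1], [0, 0, 0, 2.4, 0, 0.6, 1], [0, 0, 0, 2.4, 0, 0.6, 1], [0, 0, 0, 2.4, 0, 0.6, 1], [0, 0, 0, 2.4, 0, 0.6, 1], [0, 0, 0, 2.4, 0, 0.6, 1]]]}}

```text
time_s: 16.97
tool_pos: [517.3, 57.5, 59.3]
ee_rot: [3.142, -0.244, 1.281]
wrist_force: [-0.7, -3.5, 0.8]
opening: 86.9
gripper_force: 2.0
```

Request:
{"method": "drive_tool", "body": {"plan": [[[0, 0, 0, 1.9, 0, 0.5, 1], [0, 0, 0, 1.9, 0, 0.5, 1], [0, 0, 0, 1, 0, 0.25, 1], [0, 0, 0, 1, 0, 0.25, 1], [0, 0, 0, 1, 0, 0.25, 1], [0, 0, 0, 1, 0, 0.25, 1]]]}}

```text
time_s: 17.47
tool_pos: [519.6, 65.0, 59.3]
ee_rot: [-3.142, -0.244, 1.281]
wrist_force: [-0.5, -5.4, 1.5]
opening: 87.0
gripper_force: 2.2
```

Request:
{"method": "drive_tool", "body": {"plan": [[[0, 0, 0, 1, 0, 0.25, 1], [0, 0, 0, 1, 0, 0.25, 1], [0, 0, 0, 0, 0, 0, 1]]]}}

```text
time_s: 17.72
tool_pos: [520.3, 67.2, 59.3]
ee_rot: [3.142, -0.245, 1.281]
wrist_force: [-1.9, -3.7, 1.1]
opening: 87.4
gripper_force: 1.8
```

Request:
{"method": "drive_tool", "body": {"plan": [[[0, 0, 0, 1, 0, 0.25, 1], [0, 0, 0, 1, 0, 0.25, 1], [0, 0, 0, 1, 0, 0.25, 1]]]}}

```text
time_s: 17.97
tool_pos: [521.1, 70.0, 59.3]
ee_rot: [3.142, -0.244, 1.281]
wrist_force: [-0.0, -3.8, 2.1]
opening: 87.1
gripper_force: 2.2
```

Request:
{"method": "drive_tool", "body": {"plan": [[[0, 0, 0, 1, 0, 0.25, 1], [0, 0, 0, 1, 0, 0.25, 1]]]}}

```text
time_s: 18.13
tool_pos: [521.7, 72.0, 59.3]
ee_rot: [3.142, -0.244, 1.281]
wrist_force: [-1.6, -3.5, 2.7]
opening: 87.0
gripper_force: 2.3
```

Request:
{"method": "drive_tool", "body": {"plan": [[[0, 0, 0, 1, 0, 0.25, 1], [0, 0, 0, 1, 0, 0.25, 1]]]}}

```text
time_s: 18.3
tool_pos: [522.1, 73.7, 59.2]
ee_rot: [-3.141, -0.244, 1.281]
wrist_force: [-2.7, -7.0, 3.5]
opening: 87.0
gripper_force: 4.0
```

Request:
{"method": "drive_tool", "body": {"plan": [[[0, 0, 0, 1, 0, 0.25, 1]]]}}

```text
time_s: 18.38
tool_pos: [522.3, 74.2, 59.2]
ee_rot: [-3.141, -0.243, 1.281]
wrist_force: [-4.4, -9.7, 5.7]
opening: 87.1
gripper_force: 5.3
```

Request:
{"method": "drive_tool", "body": {"plan": [[[0, 0, 0, 0.3, 0, 0, 1], [0, 0, 0, 0, 0, 0, 1], [0, 0, 0, 0, 0, 0, 1]]]}}

```text
time_s: 18.63
tool_pos: [522.3, 74.2, 59.2]
ee_rot: [-3.141, -0.243, 1.281]
wrist_force: [-3.5, -7.2, 4.5]
opening: 86.9
gripper_force: 4.5
```

Request:
{"method": "drive_tool", "body": {"plan": [[[0, 0, 0, 0.3, 0, 0, 1], [0, 0, 0, 0, 0, 0, 1], [0, 0, 0, 0, 0, 0, 1], [0, 0, 0, 0, 0, 0, 1]]]}}

```text
time_s: 18.97
tool_pos: [522.3, 74.3, 59.2]
ee_rot: [-3.141, -0.243, 1.28]
wrist_force: [-3.4, -9.4, 3.7]
opening: 86.6
gripper_force: 4.8
```

Request:
{"method": "drive_tool", "body": {"plan": [[[0, 0, 0, 0.6, 0, 0.15, 1], [0, 0, 0, 0, 0, 0, 1], [0, 0, 0, 0, 0, 0, 1], [0, 0, 0, 0, 0, 0, 1], [0, 0, 0, 0, 0, 0, 1], [0, 0, 0, 0, 0, 0, 1]]]}}

```text
time_s: 19.47
tool_pos: [522.4, 74.6, 59.2]
ee_rot: [-3.141, -0.243, 1.28]
wrist_force: [-5.4, -10.6, 5.4]
opening: 86.8
gripper_force: 5.5
```

Request:
{"method": "drive_tool", "body": {"plan": [[[0, 0, 0, -1, 0, -0.25, 1], [0, 0, 0, -2, 0, -0.5, 1], [0, 0, 0, -4, 0, -1, 1], [0, 0, 0, -10, 0, -2.5, 1], [0, 0, 0, -15, 0, -3.7, 1], [0, 0, 0, -15, 0, -3.7, 1], [0, 0, 0, -4, 0, -20, 1], [0, 0, 0, 0, 0, -25, 1]]]}}

```text
time_s: 20.13
tool_pos: [502.9, 13.9, 100.8]
ee_rot: [-3.138, -0.243, 1.279]
wrist_force: [-0.4, 1.2, 0.4]
opening: 86.9
gripper_force: 0.0
```

Request:
{"method": "drive_tool", "body": {"plan": [[[0, 0, 0, 0, 0, -25, 1], [0, 0, 0, 0, 0, -25, 1], [0, 0, 0, 0, 0, -25, 1], [0, 0, 0, 0, 0, 0, 1], [0, 0, 0, 0, 0, 0, 1]]]}}

```text
time_s: 20.55
tool_pos: [500.3, -2.4, 176.1]
ee_rot: [3.139, -0.246, 1.282]
wrist_force: [0.2, 0.5, -0.7]
opening: 86.9
gripper_force: 0.0
```

Run:
```python
from h import *
from workcell import eyes
c=eyes.capture("scene");t=eyes.capture("top")
print(*bar(c,(290,120,400,200)),sep="\n")
a=t["pixels"][130:280,150:350,::-1];b=c["pixels"][110:260,220:420,::-1]
cv2.imwrite("pics/end.png",cv2.resize(np.hstack([a,b]),(800,300),interpolation=cv2.INTER_CUBIC))
```

```text
(np.int32(377), array([328.2, 140.6]), [62, 23], 35, 'x 106.1 z 174.2')
(np.int32(35), array([321.1, 189.3]), [4, 11], 83, 'x 100.4 z -0.5')
```

View pics/end.png

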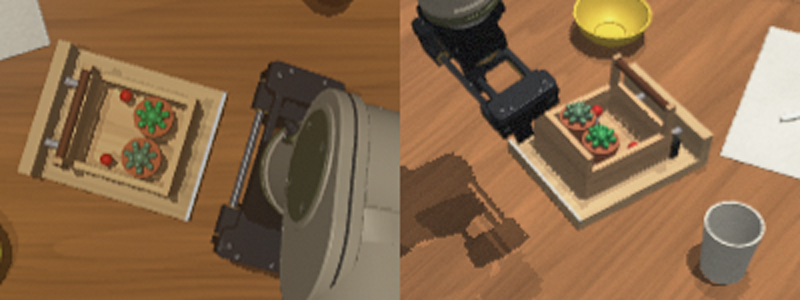

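The box stands flat and square on the deck against the bumper, with its handle bar at about (80,118) in the top view. The arm is clear, so I'll hand in the job.

```bash
python3 -c "
from workcell import ticket
print(ticket.finish_job())"
```

```text
the job is handed in; nothing more can be done
None
```

The planter box stands flat, square and centred on the deck against the bumper, and the arm is clear. I handed the job in at about 21 s, but no verdict came back; the bumper press, estimated at about 8 N from wrist force and travel, was held for about 0.4 s.

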